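# Comb the counting rods into a tight row with the rake

## Robot

A 7-joint arm with a two-finger parallel gripper is mounted at the origin on the work surface. World frame = base frame: x ahead of the robot, y to its left, z up, the work surface at z = 0. Lengths are in m, angles in rad, forces in N, time in s.
With the tool pointing down it reaches from about 0.425 to 1.025 m from the base axis. Payload 9.4 kg.
Tool frame: the origin (TCP) lies midway between the tips of the shut fingers; the grasp point (between the pads) lies 19 mm behind it (grip_point_offset is the distance from the TCP to the grasp point, in m); z points along the fingers, y is the line along which they close (so a half turn about z gives the same grasp; the last joint's range is limited). The gripper opens to 93 mm and grips with 3 to 60 N. Pads are 15 mm wide; open, the fingers measure 128 mm over their backs; the gripper's body (75 mm by 188 mm) begins 65 mm behind the grasp point.
Start: joints at [-1.332, 0.599, -0.003, 1.599, 0.002, 0.943, -0.08], TCP at [0.225, 0.689, 0.219] pointing down, gripper open.
Joint ranges: [-2.57, 2.57], [-0.35, 1.97], [-1.29, 1.29], [0.11, 2.56], [-1.05, 4.19], [0.11, 1.86], [-2.63, 2.63]. Speed limits (rad/s): [2.22, 2.22, 3.01, 3.01, 3.14, 3.14, 3.14].

## Interface

Orientations are given as a unit quaternion [x, y, z, w].
In Python, from workcell import * gives the robot as it stands.
- The arm moves only by the shell command python3 -m inch 'ROWS' [OPENING]. ROWS is JSON, a list of rows, each a list of 6 numbers: the shift along the tool's x, y, z in units of 40 mm (1.0 is 40 mm), then the turn, a rotation vector about the tool's x, y, z in rad. In form: [[dx, dy, dz, ax, ay, az], ...]. A call has 1 to 12 rows; each row shifts and turns the commanded pose from where the row before left it, along the tool's axes as they then stand; what a row does not reach is not made up. A row lasts 1/8 s, in which the tool goes at most 62.5 mm and 10.7 degrees, less where a joint would pass 70% of its speed; a pose out of reach is approached as far as the arm can. A call is refused whole if a number of a shift passes 1 or a number of a turn 0.188, either way. A call with a gripper value outside its range is refused whole. OPENING is the closure, from -1 (fully open) to 1 (shut), so that 0 is half open, set as the call begins (- or left out, the last holds). The fingers move at their own pace and stop on an object; the grip force is fixed at half the most. Time passes only in rows, so rows that do not move let the fingers close. It gives the time, the measured TCP pose, the force, the opening and the grip force at its end, in the units of the state.
- sense(): the state, without advancing time (a new reading comes with each control period).
- get_image(name): name is "scene" or "top" or "wrist"; returns (picture, depth): 400x640x3 uint8, red, green, blue; 400x640 float32, m along the optical axis (not along the pixel's ray), 0 where there is no reading.
- camera_info(name): a dict with "mtx" (3x3 intrinsics, pixels), "D" ([k1, k2, p1, p2, k3] as OpenCV has them; the pictures are not rectified), "R" (3x3) and "t" (3): a world point X has camera coordinates R X + t. Camera axes: x right, y down, z forward; pixel columns grow to the right and rows downward; lengths in m; the calibration is good to about 2 mm. A picture is of the moment at which its call begins: read the wrist's pose just before it. camera_info takes no time and is no camera call; for the wrist camera it gives the pose at the moment of the call.
- finish_job(): hands the job in; it is judged then, once.
The state is a dict: "time": time; "joint_pos": joint angles; "qvel": joint speeds; "tau": joint torques, N m; "position": TCP position; "eef_rot": TCP orientation; "wrist_force": force on the tool from outside, world axes, zero at the start; "torque": the same for the moment, N m; "gripper_width": opening from 0.0 (shut) to 1.0 (fully open); "grasp_force": force on a finger pad.
Only numpy, scipy, OpenCV 4.12 (cv2) and the standard library are available. Lean on these libraries where they do the work, as an engineer would, in place of code of your own. Each camera call takes 0.05 s, during which the arm holds its last target. There are 200 camera calls.

## Task

Take the rake from its stand and use it to comb the five scattered counting rods along the tray, so that they lie flat and parallel, side by side along the dark end rail; feel for the moment the row comes up tight and hold it pressed against the rail for half a second with a light push (half a kilo is right), so that no gaps stay and nothing is rammed. Touch rods and tray only with the rake, leave the other things alone, and put the rake back on its stand as it was.

Things in the scene. Friction and masses are not known exactly. Their poses are not given: they have to be found in the camera images.
- tray: Open oak tray fixed to the shelf top, 166 (x) by 326 mm (y) outside, 150 by 310 mm inside. Origin under its centre on the shelf top, z up. Its flat floor lies 8 mm above the origin; the 8 mm thick walls rise 20 mm above the floor. The end at +y is closed by the darker end rail. Yaw up to about 0.25 rad either way.
- end_rail: Rigid dark wooden end rail of the tray, 150 mm (x) by 8 mm (y), top level with the other walls. Origin in the middle of its underside, turned half round to the tray: its y points into the tray.
- end_rail_face (a point): Point in the middle of the foot of the end rail's inner face, at floor level of the tray. x runs along the rail, y points away from the rail into the tray (the length of the tray), z up. The rods shall lie along x, one behind the other along y. The scattered rods all lie within y = 240 mm.
- rake: Child's telescopic sand rake, 115 g: wooden handle 20 mm wide, 24 mm high, flat sides, x = -115 to +25 mm. Origin on its middle line at the balance point: grip here, across, from above. x along the handle to the blue head, z up. The head (104 mm along y, centred) is locked on its steel shank anywhere from x = 38 to 82 mm, the setting is not reported but does not slip. Six rigid tines, 8 mm thick (x), tips 55 mm below the origin.
- stand: Fixed wooden rake stand: base plate 208 mm (x, -112 to +96) by 126 mm, 8 mm thick, with a 20 mm thick saddle post at x = -85 mm. The resting rake's tines stand on the plate, its tail lies between the saddle's cheeks (32 mm apart, 16 mm high; saddle bottom 51 mm above the shelf top). Origin on the shelf top under the resting rake's origin, x the same way as its x.
- stand_seat (a point): Where the rake's origin is when it rests on its stand, 63 mm above the shelf top; axes as the stand's, which are also those of the resting rake.
- rod_red: Red square wooden counting rod, 90 mm long (its x), 12 mm high (z), planed by hand so that its width (y) is only about 12 mm, up to 0.7 mm more or less; 15 to 31 g. Origin in the middle of its underside.
- rod_blue: Blue square wooden counting rod, 90 mm long (its x), 12 mm high (z), planed by hand so that its width (y) is only about 12 mm, up to 0.7 mm more or less; 15 to 31 g. Origin in the middle of its underside.
- rod_yellow: Yellow square wooden counting rod, 90 mm long (its x), 12 mm high (z), planed by hand so that its width (y) is only about 12 mm, up to 0.7 mm more or less; 15 to 31 g. Origin in the middle of its underside.
- rod_green: Green square wooden counting rod, 90 mm long (its x), 12 mm high (z), planed by hand so that its width (y) is only about 12 mm, up to 0.7 mm more or less; 15 to 31 g. Origin in the middle of its underside.
- rod_orange: Orange square wooden counting rod, 90 mm long (its x), 12 mm high (z), planed by hand so that its width (y) is only about 12 mm, up to 0.7 mm more or less; 15 to 31 g. Origin in the middle of its underside.
- teether: Grey silicone cactus teether lying flat, about 100 by 80 mm, 18 mm high. Origin under its middle. Leave it alone.
- rattle: Bamboo dumb-bell rattle lying on its side, 142 mm long (x), 48 mm thick. Origin under its middle. Leave it alone.
- spoon: Steel baby spoon, 150 mm, lying along its x, flat on the shelf top. Leave it alone.
- cup: Yellow plastic stacking cup, 72 mm across, 58 mm high, on the turntable. Origin under its middle. Leave it alone.
- jar: Amber jar with a white twist cap, 68 mm across, 85 mm high, standing on the shelf top. Origin under its middle. Leave it alone.
- book: Small board book lying flat, 116 mm square, 18 mm thick. Origin under its middle. Leave it alone.

How it is judged:
By the outcome, as a careful person would: the job done as asked, in the order asked, and still so for the second after the job is handed in, with the robot touching nothing.
It also fails if it takes over 62 s, if anything falls off the work surface, if the arm or the gripper's body presses on something with over 40 N, if the wrist force passes 120 N, or if a joint passes its speed limit or range.

## Working session

There is one attempt and no reset: what is moved stays moved. The work goes in short steps, Python scripts to look and compute and a shell command to move; the robot and the scene stay as the last step left them, time stands still between calls to the robot, and variables do not carry over. Pictures are saved under pics/ and viewed, at most 10 in all, crops included, and the job is handed in when it is done.

```bash
mkdir -p pics; ls
cat > h.py <<'E'
from workcell import *
import numpy as np, cv2
from scipy.spatial.transform import Rotation as Ro
def save(n,f):
    p,d=get_image(n); cv2.imwrite(f,p[:,:,::-1]); np.savez(f[:-4]+'.npz',p=p,d=d,**{k:np.array(v) for k,v in camera_info(n).items()})
    return p,d
def ray(ci,uv,z):
    uv=np.array(uv,float).reshape(-1,1,2)
    q=cv2.undistortPoints(uv,np.array(ci['mtx']),np.array(ci['D'])).reshape(-1,2)
    R=np.array(ci['R']);t=np.array(ci['t']);c=-R.T@t
    d=np.c_[q,np.ones(len(q))]@R
    return c+d*((z-c[2])/d[:,2])[:,None]
E
python3 - <<'E'
from h import *
s=sense();print(s)
for n in("top","scene"):
    save(n,f'pics/{n}0.png');c=camera_info(n);print(n,-np.array(c['R']).T@c['t'],c['mtx'])
E
```

```text
pics
{'time': 0.0, 'joint_pos': array([-1.33167955,  0.60013934, -0.0025043 ,  1.60013661,  0.00179223,
        0.94289862, -0.0798243 ]), 'qvel': array([ 0.00141231, -0.00047328,  0.00058422, -0.00022277, -0.00134075,
       -0.00095836,  0.00098269]), 'tau': array([ 4.52987706e-04, -7.65061140e+01,  1.49825234e+00, -2.52358961e+01,
       -5.23093063e-02,  1.69403275e-02,  1.69367336e-04]), 'position': array([0.22506538, 0.68865995, 0.21774786]), 'eef_rot': array([ 1.57254154e-01,  9.87557850e-01, -7.88798107e-04, -4.44674846e-05]), 'wrist_force': array([-0.41551044,  0.58865333, -0.72866429]), 'torque': array([-0.01616217,  0.00634512, -0.00814407]), 'grasp_force': 0.0, 'gripper_width': 1.0014849471005836}
top [0.39858516 0.06943151 1.30362859] [[466.0452845    0.         318.61470432]
 [  0.         466.0452845  198.08563588]
 [  0.           0.           1.        ]]
scene [ 1.28189928 -0.39628367  0.90149978] [[487.79376466   0.         318.67469367]
 [  0.         487.79376466 199.22405899]
 [  0.           0.           1.        ]]
```

View pics/top0.png

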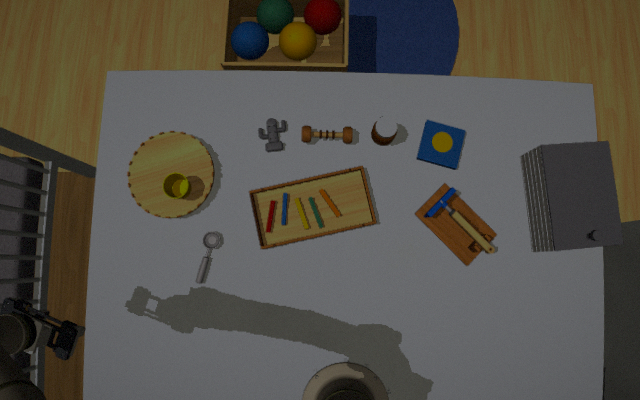

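View pics/scene0.png

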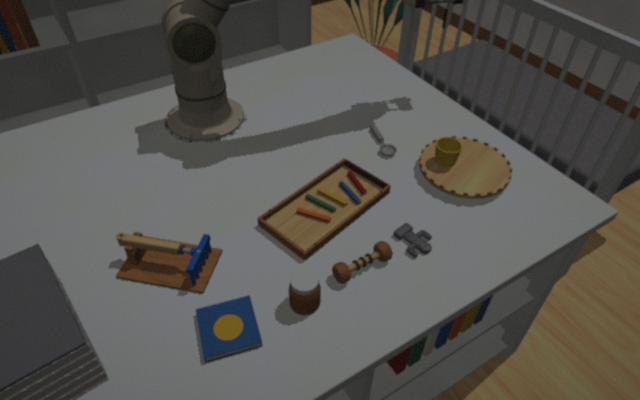

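The top view shows the tray around (314,207), with the rods at (270–335, 190–230). The rake is on its stand at (457,222), with its blue head at (441,203). The scene view shows the same things. I'll enlarge the tray and the stand.

Run:
```python
import cv2,numpy as np
a=cv2.imread('pics/top0.png')
A=cv2.resize(a[160:255,240:385],None,fx=5,fy=5,interpolation=cv2.INTER_CUBIC)
cv2.imwrite('pics/ctray.png',np.clip(A*1.6,0,255).astype('uint8'))
A=cv2.resize(a[178:272,408:505],None,fx=6,fy=6,interpolation=cv2.INTER_CUBIC)
cv2.imwrite('pics/cst.png',np.clip(A*1.6,0,255).astype('uint8'))
```

```text
(no output)
```

View pics/ctray.png

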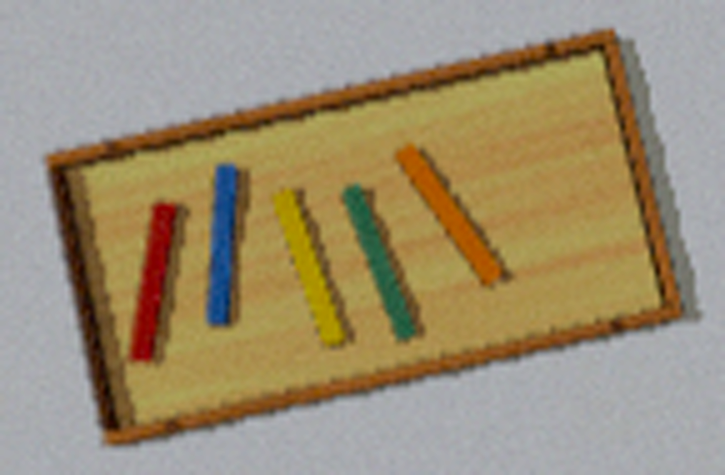

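View pics/cst.png

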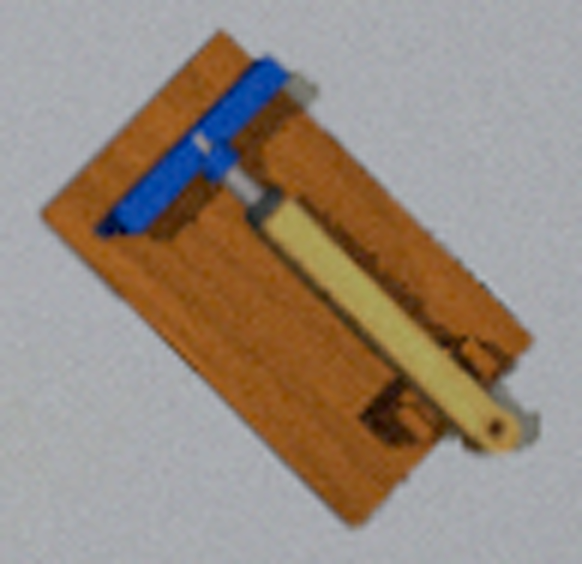

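The dark rail is at the tray's left end, at crop corners (50,158) and (108,442). The rods are already scattered roughly across the tray, with red nearest the rail. The rake's head points up-left on the stand. Next I'll work out the world positions.

```bash
cat >> h.py <<'E'
def rect(P):  # centre + side dirs from 4 ordered corners
    P=np.array(P)[:,:2]; e=[P[(i+1)%4]-P[i] for i in range(4)]
    return P.mean(0),[np.linalg.norm(v) for v in e],[np.arctan2(v[1],v[0]) for v in e]
COL=dict(red=(0,6,150),orange=(9,16,150),yellow=(22,30,170),green=(60,90,80),blue=(100,120,120))
E
python3 - <<'E'
from h import *
ci=camera_info('top')
g=lambda L,f,o:(np.array(L,float)+.5)/f-.5+np.array(o)
T=ray(ci,g([(48,155),(614,31),(683,319),(106,444)],5,(240,160)),.028);print('tray',T.round(4),rect(T))
S=ray(ci,g([(222,29),(40,213),(355,526),(532,341)],6,(408,178)),.008);print('stand',S.round(4),rect(S))
H=ray(ci,g([(270,212),(498,428),(290,200),(513,420),(258,222),(480,440)],6,(408,178)),.075);print('handle',H.round(4))
p=np.load('pics/top0.npz')['p'];d=np.load('pics/top0.npz')['d']
hsv=cv2.cvtColor(p,cv2.COLOR_RGB2HSV)
poly=np.zeros(p.shape[:2],np.uint8);cv2.fillPoly(poly,[g([(80,170),(600,55),(660,310),(125,425)],5,(240,160)).astype(np.int32)],1)
for u,v in[(272,215),(285,208),(302,212),(316,212),(331,202)]: print(hsv[v,u])
E
```

```text
tray [[ 0.5809  0.2805  0.028 ]
 [ 0.6588 -0.0325  0.028 ]
 [ 0.4989 -0.0728  0.028 ]
 [ 0.4221  0.2415  0.028 ]] (array([0.54016132, 0.10417997]), [np.float64(0.3225394217721494), np.float64(0.16485134163583332), np.float64(0.32347045750335823), np.float64(0.16355503406021)], [np.float64(-1.326998895500061), np.float64(-2.894758541913532), np.float64(1.8105868680666022), np.float64(0.24118155662462235)])
stand [[ 0.6215 -0.2686  0.008 ]
 [ 0.532  -0.1817  0.008 ]
 [ 0.3893 -0.3306  0.008 ]
 [ 0.477  -0.4166  0.008 ]] (array([ 0.50493697, -0.29936809]), [np.float64(0.12475038273647636), np.float64(0.20626798915288594), np.float64(0.12280023989054571), np.float64(0.20681424342035779)], [np.float64(2.370487582903227), np.float64(-2.334751419175355), np.float64(-0.7755918649888593), np.float64(0.7973868681627411)])
handle [[ 0.528  -0.2722  0.075 ]
 [ 0.434  -0.3753  0.075 ]
 [ 0.5336 -0.2813  0.075 ]
 [ 0.4376 -0.3822  0.075 ]
 [ 0.5234 -0.2667  0.075 ]
 [ 0.4285 -0.367   0.075 ]]
[179 247  64]
[107 201  85]
[ 25 255 109]
[ 75 142  61]
[ 17 255 104]
```

```bash
cat >> h.py <<'E'
def plan(pos,yaw,n):  # yaw: world angle of tool x; suggested rows
    s=sense();R=Ro.from_quat(s['eef_rot']);p=np.array(s['position']);pos=np.array(pos,float)
    Rt=Ro.from_matrix(np.c_[[np.cos(yaw),np.sin(yaw),0],[np.sin(yaw),-np.cos(yaw),0],[0,0,-1]])
    w=(R.inv()*Rt).as_rotvec()/n; d=(pos-p)/n
    for i in range(n):
        print(np.round(np.r_[(R*Ro.from_rotvec(w*i)).inv().apply(d)/.04,w],3).tolist(),end=', ' )
    print()
E
python3 -c "
from h import *
plan((.53,.10,.30),1.813,12)"
```

```text
[-0.985, -0.969, -0.17, -0.0, 0.0, 0.084], [-1.063, -0.882, -0.17, -0.0, 0.0, 0.084], [-1.134, -0.79, -0.17, -0.0, 0.0, 0.084], [-1.196, -0.691, -0.17, -0.0, 0.0, 0.084], [-1.25, -0.588, -0.17, -0.0, 0.0, 0.084], [-1.295, -0.48, -0.17, -0.0, 0.0, 0.084], [-1.331, -0.369, -0.171, -0.0, 0.0, 0.084], [-1.357, -0.256, -0.171, -0.0, 0.0, 0.084], [-1.374, -0.141, -0.171, -0.0, 0.0, 0.084], [-1.381, -0.024, -0.171, -0.0, 0.0, 0.084], [-1.378, 0.092, -0.171, -0.0, 0.0, 0.084], [-1.366, 0.208, -0.171, -0.0, 0.0, 0.084],
```

```bash
python3 -m inch '[[-0.66,-0.64,-0.12,0,0,0.056],[-0.7,-0.6,-0.12,0,0,0.056],[-0.73,-0.57,-0.12,0,0,0.056],[-0.76,-0.52,-0.12,0,0,0.056],[-0.79,-0.48,-0.12,0,0,0.056],[-0.82,-0.43,-0.12,0,0,0.056],[-0.84,-0.38,-0.12,0,0,0.056],[-0.86,-0.33,-0.12,0,0,0.056],[-0.88,-0.28,-0.12,0,0,0.056],[-0.9,-0.23,-0.12,0,0,0.056],[-0.91,-0.18,-0.12,0,0,0.056],[-0.92,-0.12,-0.12,0,0,0.056]]' -1; python3 -c "
from h import *
plan((.53,.10,.30),1.813,6)"
```

```text
time: 1.6
position: [0.4358, 0.2968, 0.2764]
eef_rot: [0.475, 0.88, 0.0, -0.0]
wrist_force: [1.1, 0.2, -0.8]
gripper_width: 1.002
grasp_force: 0.0
[-0.901, -0.121, -0.098, 0.0, -0.0, 0.056], [-0.906, -0.07, -0.098, 0.0, -0.0, 0.056], [-0.909, -0.019, -0.098, 0.0, -0.0, 0.056], [-0.908, 0.032, -0.098, 0.0, -0.0, 0.056], [-0.905, 0.083, -0.098, 0.0, -0.0, 0.056], [-0.899, 0.134, -0.098, 0.0, -0.0, 0.056],
```

```bash
python3 -m inch '[[-0.9,-0.12,-0.1,0,0,0.056],[-0.9,-0.07,-0.1,0,0,0.056],[-0.9,-0.02,-0.1,0,0,0.056],[-0.9,0.03,-0.1,0,0,0.056],[-0.9,0.08,-0.1,0,0,0.056],[-0.9,0.13,-0.1,0,0,0.056],[0,0,0,0,0,0]]'
python3 - <<'E'
from h import *
save('wrist','pics/w1.png')
z=np.load('pics/w1.npz');c=-z['R'].T@z['t'];print(c,z['R'][2])
plan((.5105,-.2936,.15),.80,12)
E
```

```text
time: 2.48
position: [0.5301, 0.0997, 0.3006]
eef_rot: [0.617, 0.787, 0.0, 0.001]
wrist_force: [0.9, -0.0, -1.0]
gripper_width: 0.997
grasp_force: 0.0
[0.513297   0.16627694 0.46593775] [ 0.05849823 -0.23305407 -0.97070271]
[-0.789, -0.237, 0.313, 0.0, 0.0, 0.085], [-0.807, -0.17, 0.313, 0.0, 0.0, 0.085], [-0.818, -0.101, 0.313, 0.0, 0.0, 0.085], [-0.824, -0.032, 0.313, 0.0, 0.0, 0.085], [-0.823, 0.038, 0.313, 0.0, 0.0, 0.085], [-0.817, 0.108, 0.313, 0.0, 0.0, 0.085], [-0.805, 0.176, 0.313, 0.0, 0.0, 0.085], [-0.787, 0.244, 0.313, 0.0, 0.0, 0.085], [-0.764, 0.309, 0.313, 0.0, 0.0, 0.085], [-0.735, 0.373, 0.313, 0.0, 0.0, 0.085], [-0.701, 0.434, 0.313, 0.0, 0.0, 0.085], [-0.662, 0.491, 0.313, 0.0, 0.0, 0.085],
```

View pics/w1.png

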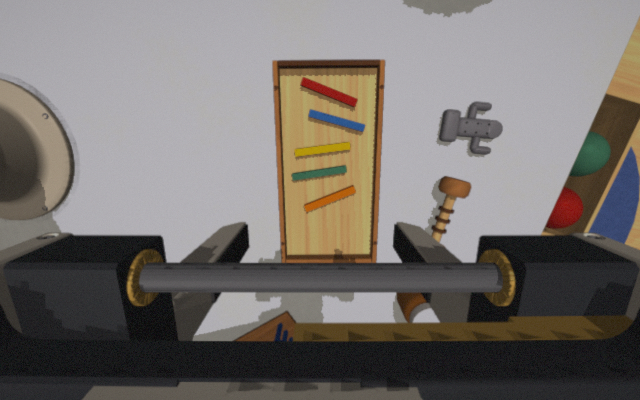

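The wrist view looks down on the tray, with its corners near (273,61), (384,61), (377,263) and (282,263). All five rods are clear of each other and the rail is at the top. I'll measure everything from this view.

Run:
```python
from h import *
z=np.load('pics/w1.npz');p=z['p']
T=ray(z,[(273,61),(384,61),(377,263),(282,263)],.028);print(T.round(4),rect(T))
F=ray(z,[(279,68),(379,68)],.028);print('rail inner top',F.round(4))
hsv=cv2.cvtColor(p,cv2.COLOR_RGB2HSV);hsv[...,0]=(hsv[...,0].astype(int)+5)%180
m0=np.zeros(p.shape[:2],np.uint8);m0[75:250,288:372]=1
c,y=T.mean(0)[:2],.242
f=np.array([c[0]-.155*np.sin(y),c[1]+.155*np.cos(y)]);print('face',f)
for n,(a,b,s) in dict(red=(0,9,170),orange=(15,21,215),yellow=(28,34,215),green=(65,100,80),blue=(105,122,120)).items():
    m=m0*((hsv[...,0]>=a)&(hsv[...,0]<=b)&(hsv[...,1]>s)).astype(np.uint8)
    k=max(cv2.findContours(m,0,2)[0],key=cv2.contourArea)
    q=cv2.boxPoints(cv2.minAreaRect(k));P=ray(z,q,.02);cc,L,A=rect(P);i=int(np.argmax(L))
    d=cc-f; print(n,cc.round(4),np.round(L,3),'yaw rel',round((A[i]-y+np.pi/2)%np.pi-np.pi/2,3),'across',round(d@[np.cos(y),np.sin(y)],4),'from rail',round(-d@[-np.sin(y),np.cos(y)],4))
```

```text
[[ 0.4225  0.2432  0.028 ]
 [ 0.5798  0.2826  0.028 ]
 [ 0.6633 -0.0294  0.028 ]
 [ 0.5031 -0.0693  0.028 ]] (array([0.54217022, 0.10676192]), [np.float64(0.16216565505269162), np.float64(0.322905731427792), np.float64(0.16514408871159825), np.float64(0.3227443825439657)], [np.float64(0.24524847475435385), np.float64(-1.30919414490947), np.float64(-2.897109453645841), np.float64(1.8231777052607285)])
rail inner top [[0.433  0.236  0.028 ]
 [0.5755 0.2717 0.028 ]]
face [0.50502527 0.25724532]
red [0.512  0.2227] [0.011 0.087 0.012 0.087] yaw rel -0.368 across -0.0015 from rail 0.0352
orange [0.5544 0.0609] [0.087 0.011 0.087 0.012] yaw rel 0.396 across 0.0009 from rail 0.2025
yellow [0.5231 0.1369] [0.087 0.011 0.087 0.011] yaw rel 0.137 across -0.0113 from rail 0.1212
green [0.5272 0.0989] [0.086 0.009 0.086 0.009] yaw rel 0.153 across -0.0164 from rail 0.1591
blue [0.5341 0.1851] [0.01  0.087 0.01  0.087] yaw rel -0.262 across 0.011 from rail 0.077
```

```bash
python3 -m inch '[[-0.79,-0.24,0.31,0,0,0.085],[-0.81,-0.17,0.31,0,0,0.085],[-0.82,-0.1,0.31,0,0,0.085],[-0.82,-0.03,0.31,0,0,0.085],[-0.82,0.04,0.31,0,0,0.085],[-0.82,0.11,0.31,0,0,0.085],[-0.8,0.18,0.31,0,0,0.085],[-0.79,0.24,0.31,0,0,0.085],[-0.76,0.31,0.31,0,0,0.085],[-0.73,0.37,0.31,0,0,0.085],[-0.7,0.43,0.31,0,0,0.085],[-0.66,0.49,0.31,0,0,0.085]]'; python3 -m inch '[[0,0,0,0,0,0]]'
python3 - <<'E'
from h import *
save('wrist','pics/w2.png')
E
```

```text
time: 4.03
position: [0.5111, -0.2912, 0.1507]
eef_rot: [0.922, 0.388, 0.0, -0.001]
wrist_force: [0.4, 0.3, 0.8]
gripper_width: 0.999
grasp_force: 0.0
time: 4.15
position: [0.5101, -0.2927, 0.1505]
eef_rot: [0.922, 0.387, -0.001, -0.0]
wrist_force: [-0.1, -1.0, -0.8]
gripper_width: 1.0
grasp_force: 0.0
```

View pics/w2.png

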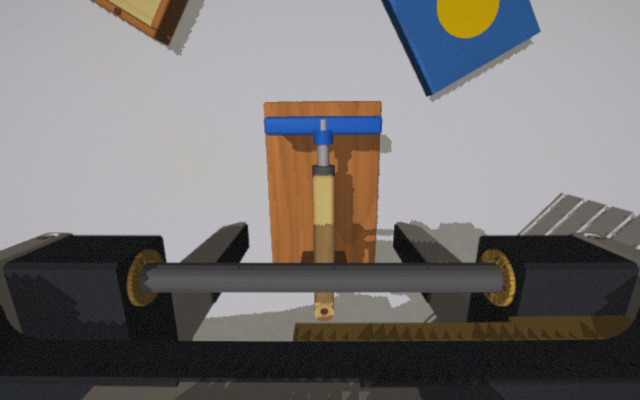

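The wrist view is centred on the rake: handle midline at column 324 and head at row 125, columns 265–381. From these I'll get the exact handle axis and the head setting.

Run:
```python
from h import *
z=np.load('pics/w2.npz');p=z['p'];hsv=cv2.cvtColor(p,cv2.COLOR_RGB2HSV)
m=((hsv[...,0]>100)&(hsv[...,0]<125)&(hsv[...,1]>150)&(hsv[...,2]>50)).astype(np.uint8);m[:105]=0;m[150:]=0;m[:,:250]=0;m[:,400:]=0
x,y,w,h=cv2.boundingRect(m);print('blue',x,y,w,h,[ (r,int(m[r].sum())) for r in range(y,y+h)])
for r in(180,200,215,230): 
    g=np.abs(np.diff(p[r,300:350].astype(int).sum(1)));print(r,300+np.argsort(g)[-4:])
A=ray(z,[(323.5,176),(323.5,312)],.075);d=A[0]-A[1];yw=np.arctan2(d[1],d[0]);u=np.array([np.cos(yw),np.sin(yw)])
print('handle',A.round(4),yw,'len',np.linalg.norm(d))
s=np.array([.5105,-.2936])
C=ray(z,[(265,101),(381,101)],.008);print('plate front',C.round(4),np.linalg.norm(C[0]-C[1]),'origin from plate',(C.mean(0)[:2]-.096*u).round(4),'perp yaw',np.arctan2(*(C[0]-C[1])[[1,0]])-np.pi/2)
for zz in(.045,.055,.065):
    B=ray(z,[(265,125),(381,125),(323,117),(323,134)],zz);print(zz,'headlen',np.linalg.norm(B[0]-B[1]),'x',((B[:,:2]-s)@u).round(4))
print('origin from front',A[0,:2]-.025*u,A[1,:2]+.110*u)
print('lat', (A[:,:2]-s)@[-u[1],u[0]], (C[:,:2]-s)@[-u[1],u[0]])
```

```text
blue 265 116 116 28 [(116, 5), (117, 109), (118, 115), (119, 111), (120, 110), (121, 110), (122, 110), (123, 110), (124, 110), (125, 110), (126, 110), (127, 110), (128, 110), (129, 110), (130, 111), (131, 116), (132, 114), (133, 113), (134, 27), (135, 18), (136, 18), (137, 18), (138, 18), (139, 18), (140, 18), (141, 18), (142, 18), (143, 15)]
180 [315 332 312 333]
200 [332 313 312 333]
215 [331 313 332 333]
230 [333 332 315 312]
handle [[ 0.5302 -0.274   0.075 ]
 [ 0.4339 -0.3734  0.075 ]] 0.8012257810521342 len 0.13837746662643777
plate front [[ 0.5343 -0.1813  0.008 ]
 [ 0.6225 -0.2672  0.008 ]] 0.12311498771757497 origin from plate [ 0.5116 -0.2932] perp yaw 0.798573677666087
0.045 headlen 0.11046938135012904 x [0.0721 0.0718 0.0792 0.0635]
0.055 headlen 0.10639943891015753 x [0.0719 0.0717 0.0788 0.0637]
0.065 headlen 0.10232949647018584 x [0.0718 0.0715 0.0784 0.0639]
origin from front [ 0.51283532 -0.29193658] [ 0.51048518 -0.29436231]
lat [-0.00051979 -0.00051979] [ 0.06103678 -0.06207777]
```

```bash
python3 -m inch '[[0.01,0.04,0.6,0,0,-0.005],[0,0,0.6,0,0,0],[0,0,0.6,0,0,0],[0,0,0.5,0,0,0],[0,0,0.3,0,0,0],[0,0,0.06,0,0,0],[0,0,0,0,0,0],[0,0,0,0,0,0]]'; python3 -m inch '[[0,0,0,0,0,0],[0,0,0,0,0,0],[0,0,0,0,0,0],[0,0,0,0,0,0],[0,0,0,0,0,0],[0,0,0,0,0,0],[0,0,0,0,0,0],[0,0,0,0,0,0]]' 1
```

```text
time: 5.2
position: [0.5126, -0.2926, 0.0457]
eef_rot: [0.92, 0.391, 0.0, 0.0]
wrist_force: [1.2, -0.4, -0.0]
gripper_width: 1.001
grasp_force: 0.0
time: 6.2
position: [0.5123, -0.2926, 0.045]
eef_rot: [0.921, 0.391, 0.0, 0.0]
wrist_force: [-0.5, -0.5, -1.9]
gripper_width: 0.214
grasp_force: 30.0
```

```bash
python3 -m inch '[[0,0,-0.1,0,0,0],[0,0,-0.3,0,0,0],[0,0,-0.6,0,0,0],[0,0,-0.6,0,0,0],[0,0,-0.6,0,0,0],[0,0,-0.5,0,0,0],[0,0,-0.3,0,0,0],[0,0,0,0,0,0]]'; python3 -c "
from h import *
print(sense()['torque'])
plan((.5785,-.0594,.14),1.817,10)"
```

```text
time: 7.2
position: [0.5126, -0.2926, 0.1659]
eef_rot: [0.92, 0.391, 0.001, 0.001]
wrist_force: [0.1, -0.7, -1.8]
gripper_width: 0.211
grasp_force: 30.0
[-0.07350001  0.10990554  0.02710277]
[0.534, -0.286, 0.065, 0.0, 0.0, -0.101], [0.56, -0.231, 0.065, 0.0, 0.0, -0.101], [0.581, -0.173, 0.065, 0.0, 0.0, -0.101], [0.595, -0.113, 0.065, 0.0, 0.0, -0.101], [0.603, -0.053, 0.065, 0.0, 0.0, -0.101], [0.606, 0.009, 0.065, 0.0, 0.0, -0.101], [0.602, 0.07, 0.065, 0.0, 0.0, -0.101], [0.592, 0.131, 0.065, 0.0, 0.0, -0.101], [0.575, 0.19, 0.065, 0.0, 0.0, -0.101], [0.553, 0.247, 0.065, 0.0, 0.0, -0.101],
```

```bash
python3 -m inch '[[0.53,-0.29,0.06,0,0,-0.101],[0.56,-0.23,0.06,0,0,-0.101],[0.58,-0.17,0.06,0,0,-0.101],[0.6,-0.11,0.06,0,0,-0.101],[0.6,-0.05,0.06,0,0,-0.101],[0.6,0.01,0.06,0,0,-0.101],[0.6,0.07,0.06,0,0,-0.101],[0.59,0.13,0.06,0,0,-0.101],[0.58,0.19,0.06,0,0,-0.101],[0.55,0.25,0.06,0,0,-0.101],[0,0,0,0,0,0]]'
python3 - <<'E'
from h import *
save('wrist','pics/w3.png');save('top','pics/top3.png')
s=sense();print(s['position'],s['wrist_force'],s['torque'])
plan((.5785,-.0594,.0475),1.817,6)
E
```

```text
time: 8.57
position: [0.5794, -0.0573, 0.1407]
eef_rot: [0.614, 0.789, 0.0, -0.0]
wrist_force: [-0.0, -0.1, -1.1]
gripper_width: 0.214
grasp_force: 30.0
[ 0.57879161 -0.06008795  0.14102331] [ 0.42604931  0.05365887 -2.37264836] [-0.02683466  0.05334782  0.01165195]
[0.003, -0.0, 0.39, -0.0, 0.0, -0.001], [0.003, -0.0, 0.39, -0.0, 0.0, -0.001], [0.003, -0.0, 0.39, -0.0, 0.0, -0.001], [0.003, -0.0, 0.39, -0.0, 0.0, -0.001], [0.003, -0.0, 0.39, -0.0, 0.0, -0.001], [0.003, -0.0, 0.39, -0.0, 0.0, -0.001],
```

View pics/w3.png

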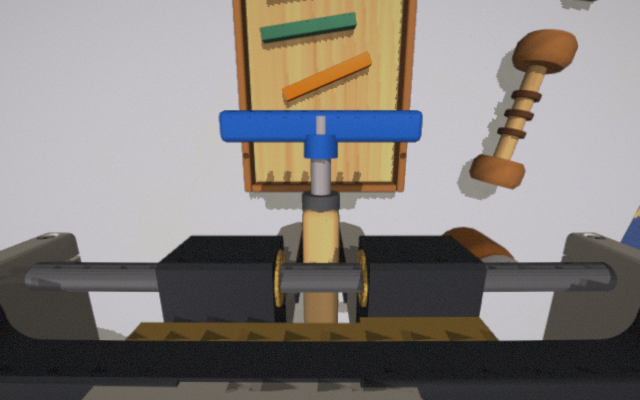

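The wrist view shows the rake over the open end of the tray, with the head at rows 111–142 and orange's nearest corner at (287,101). Before lowering I'll check the clearance numerically.

Run:
```python
from h import *
z=np.load('pics/w3.npz');y=.246;u=np.array([-np.sin(y),np.cos(y)]);x=np.array([np.cos(y),np.sin(y)])
tcp=np.array([.5788,-.0600])
print('mtx',z['mtx'][0,0],'cam',-z['R'].T@z['t'])
def s(n,uv,h):
    P=ray(z,uv,h)[:,:2]-tcp;print(n,'ahead',(P@u).round(4),'right',(P@x).round(4))
s('orange low',[(285,101),(370,55)],.02)
s('wall far inner',[(252,184),(402,184)],.028)
s('side inner R/L',[(252,184),(243,5),(402,184),(408,5)],.028)
for h in(.13,.145,.155): s('head %g'%h,[(220,125),(421,125),(320,111),(320,141)],h)
```

```text
mtx 276.13404438497014 cam [0.56297559 0.0057018  0.30657084]
orange low ahead [0.0945 0.1361] right [-0.0344  0.0478]
wall far inner ahead [0.0128 0.0126] right [-0.0699  0.0843]
side inner R/L ahead [0.0128 0.1755 0.0126 0.1753] right [-0.0699 -0.0684  0.0843  0.0788]
head 0.13 ahead [0.0702 0.07   0.0783 0.0603] right [-0.0617  0.0629  0.0003  0.0003]
head 0.145 ahead [0.0699 0.0698 0.0774 0.0609] right [-0.0564  0.0576  0.0003  0.0003]
head 0.155 ahead [0.0698 0.0696 0.0768 0.0613] right [-0.0529  0.0541  0.0004  0.0003]
```

```bash
python3 -m inch '[[0,0.07,0.5,0,0,-0.005],[0,0,0.5,0,0,0],[0,0,0.5,0,0,0],[0,0,0.4,0,0,0],[0,0,0.28,0,0,0],[0,0,0.12,0,0,0],[0,0,0,0,0,0],[0,0,0,0,0,0]]';  python3 -c "
from h import *
s=sense();print(s['position'],s['wrist_force'],s['torque'])"
```

```text
time: 9.68
position: [0.5819, -0.0593, 0.0495]
eef_rot: [0.615, 0.789, 0.0, 0.0]
wrist_force: [0.1, -0.8, -1.8]
gripper_width: 0.214
grasp_force: 30.0
[ 0.58187883 -0.0592921   0.04953624] [ 0.14055465 -0.79686237 -1.77852781] [-0.08591431  0.03194286  0.00469076]
```

```bash
python3 -m inch '[[0,0,0.07,0,0,0],[0.1,0,0,0,0,0],[0.15,0,0,0,0,0],[0.15,0,0,0,0,0],[0.15,0,0,0,0,0],[0.15,0,0,0,0,0],[0.15,0,0,0,0,0],[0.15,0,0,0,0,0],[0.15,0,0,0,0,0],[0.15,0,0,0,0,0],[0.15,0,0,0,0,0],[0,0,0,0,0,0]]';  python3 - <<'E'
from h import *
s=sense();print(s['position'],s['wrist_force'],s['torque'])
save('wrist','pics/w4.png')
E
```

```text
time: 11.18
position: [0.5672, -0.0024, 0.0462]
eef_rot: [0.614, 0.789, 0.0, -0.0]
wrist_force: [-1.4, -0.2, -1.4]
gripper_width: 0.212
grasp_force: 30.0
[ 0.56723775 -0.00235283  0.04620707] [-1.40314889 -0.2177305  -1.43379415] [-0.06353684  0.10684846  0.0343456 ]
```

View pics/w4.png

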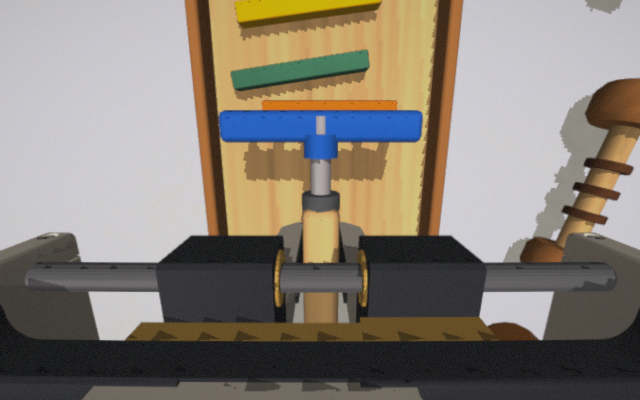

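Orange now lies square against the tines at row 105, and green and yellow are next. The combing works, so I'll carry on.

```bash
python3 -m inch '[[0.15,0,0,0,0,0],[0.15,0,0,0,0,0],[0.15,0,0,0,0,0],[0.15,0,0,0,0,0],[0.15,0,0,0,0,0],[0.15,0,0,0,0,0],[0.15,0,0,0,0,0],[0.15,0,0,0,0,0],[0.15,0,0,0,0,0],[0.15,0,0,0,0,0],[0.15,0,0,0,0,0],[0.15,0,0,0,0,0]]';  python3 -m inch '[[0.12,0,0,0,0,0],[0.12,0,0,0,0,0],[0.12,0,0,0,0,0],[0.12,0,0,0,0,0],[0.12,0,0,0,0,0],[0,0,0,0,0,0]]'
python3 - <<'E'
from h import *
s=sense();print(s['position'],s['wrist_force'],s['torque'])
p=np.array(s['position'][:2]);y=.246;u=np.array([-np.sin(y),np.cos(y)]);print('TCP to rail',(np.array([.5035,.2558])-p)@u)
save('wrist','pics/w5.png')
E
```

```text
time: 12.72
position: [0.5497, 0.0672, 0.0462]
eef_rot: [0.615, 0.789, 0.0, 0.0]
wrist_force: [-0.7, -1.2, -1.3]
gripper_width: 0.211
grasp_force: 30.0
time: 13.48
position: [0.5438, 0.0907, 0.0462]
eef_rot: [0.614, 0.789, 0.0, -0.0]
wrist_force: [0.2, -0.3, -0.8]
gripper_width: 0.213
grasp_force: 30.0
[0.5437544  0.09066532 0.04620493] [ 0.15091388 -0.34471277 -0.81107361] [-0.02073771  0.06448963 -0.03101367]
TCP to rail 0.16996618802556251
```

View pics/w5.png

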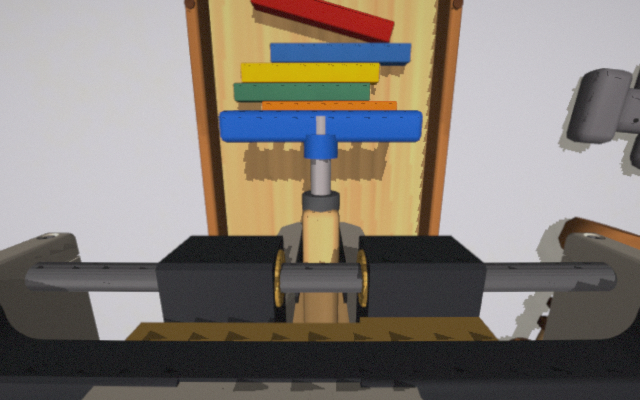

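The four rear rods are now parallel and touching, at rows 43–105. Red at (320,15) is still tilted against the rail. I'll advance slowly and watch the force.

```bash
python3 -m inch '[[0.1,0,0,0,0,0],[0.1,0,0,0,0,0],[0.1,0,0,0,0,0],[0.1,0,0,0,0,0],[0.08,0,0,0,0,0],[0.08,0,0,0,0,0],[0.05,0,0,0,0,0],[0,0,0,0,0,0]]'
python3 - <<'E'
from h import *
for i in range(1):
    s=sense();print(s['position'],s['wrist_force'],s['torque'])
p=np.array(s['position'][:2]);y=.246;u=np.array([-np.sin(y),np.cos(y)]);print('TCP to rail',(np.array([.5035,.2558])-p)@u, np.array(s['wrist_force'][:2])@u)
save('wrist','pics/w6.png')
z=np.load('pics/w6.npz');p=z['p'];print([ (r,p[r,335].tolist()) for r in range(0,112,3)])
E
```

```text
time: 14.52
position: [0.5378, 0.114, 0.0462]
eef_rot: [0.614, 0.789, 0.0, -0.0]
wrist_force: [-0.9, -0.0, -1.9]
gripper_width: 0.214
grasp_force: 30.0
[0.53782387 0.1140222  0.0462147 ] [-0.89868909 -0.01519621 -1.92633271] [-0.06858414  0.04108986 -0.05697061]
TCP to rail 0.1458682414697928 0.2041157447987585
[(0, [35, 25, 14]), (3, [31, 25, 10]), (6, [114, 89, 60]), (9, [141, 108, 67]), (12, [141, 108, 67]), (15, [142, 110, 71]), (18, [143, 110, 71]), (21, [136, 62, 43]), (24, [165, 29, 24]), (27, [164, 31, 26]), (30, [169, 41, 36]), (33, [164, 36, 29]), (36, [163, 33, 24]), (39, [164, 35, 29]), (42, [111, 41, 55]), (45, [56, 103, 164]), (48, [56, 103, 166]), (51, [54, 101, 166]), (54, [54, 101, 163]), (57, [53, 102, 162]), (60, [53, 101, 161]), (63, [181, 154, 46]), (66, [203, 180, 10]), (69, [207, 179, 10]), (72, [208, 179, 10]), (75, [208, 176, 13]), (78, [205, 172, 10]), (81, [204, 161, 10]), (84, [73, 122, 95]), (87, [72, 123, 93]), (90, [71, 123, 95]), (93, [68, 118, 91]), (96, [69, 118, 91]), (99, [69, 118, 90]), (102, [200, 108, 20]), (105, [207, 116, 25]), (108, [207, 117, 31]), (111, [39, 80, 153])]
```

```bash
python3 -m inch '[[0.05,0,0,0,0,0],[0.05,0,0,0,0,0],[0.05,0,0,0,0,0],[0,0,0,0,0,0]]'; for i in 1 2; do python3 -m inch '[[0.025,0,0,0,0,0],[0,0,0,0,0,0]]'|grep -E "pos|force"; done
```

```text
time: 15.08
position: [0.5364, 0.1199, 0.0462]
eef_rot: [0.614, 0.789, 0.0, -0.0]
wrist_force: [-0.2, 0.9, -1.5]
gripper_width: 0.209
grasp_force: 30.0
position: [0.5362, 0.1206, 0.0462]
wrist_force: [1.1, -0.6, -1.2]
grasp_force: 30.0
position: [0.5359, 0.1216, 0.0462]
wrist_force: [0.6, -0.6, -1.3]
grasp_force: 30.0
```

```bash
cat > f.py <<'E'
from h import *
s=sense();y=.246;u=np.array([-np.sin(y),np.cos(y)]);p=np.array(s['position'][:2])
print(round(s['time'],2),'d',round((np.array([.5035,.2558])-p)@u,4),'Fpush',round(-np.array(s['wrist_force'][:2])@u,2),'Fz',s['wrist_force'][2].round(1),'tau',s['torque'].round(3),'yaw',2*np.arctan2(s['eef_rot'][1],s['eef_rot'][0]))
E
for i in 1 2 3; do python3 -m inch '[[0.02,0,0,0,0,0],[0,0,0,0,0,0]]'>/dev/null; python3 f.py; done
python3 - <<'E'
from h import *
p,d=save('wrist','pics/w7.png')
for c in(270,335,370):print(c,[int(p[r,c].astype(int).sum()) for r in range(0,30,2)],[p[r,c].tolist() for r in (6,10,14,18,22)])
E
```

```text
15.82 d 0.1373 Fpush -0.16 Fz -1.6 tau [-0.169 -0.027  0.013] yaw 1.8179105347686422
16.07 d 0.1365 Fpush 0.44 Fz -1.2 tau [-0.187  0.045  0.008] yaw 1.817938604378481
16.32 d 0.1357 Fpush 0.01 Fz 0.1 tau [-0.249  0.056  0.019] yaw 1.8179583444565302
270 [157, 168, 167, 171, 163, 128, 68, 56, 62, 91, 97, 192, 215, 232, 229] [[85, 54, 32], [63, 39, 26], [30, 14, 12], [41, 27, 23], [146, 26, 20]]
335 [164, 160, 171, 176, 180, 132, 76, 65, 68, 82, 92, 130, 228, 222, 225] [[88, 55, 33], [64, 40, 28], [29, 20, 16], [38, 24, 20], [94, 20, 16]]
370 [170, 171, 184, 175, 178, 136, 82, 76, 79, 74, 79, 209, 228, 209, 249] [[86, 53, 36], [66, 40, 30], [34, 23, 19], [34, 22, 18], [153, 31, 25]]
```

```bash
for i in 1 2 3; do python3 -m inch '[[0.02,0,0,0,0,0],[0,0,0,0,0,0]]'>/dev/null; python3 f.py; done
```

```text
16.62 d 0.1349 Fpush 0.54 Fz -1.1 tau [-0.139  0.    -0.024] yaw 1.8178611085445673
16.88 d 0.1341 Fpush 0.17 Fz -1.0 tau [-0.179  0.025 -0.015] yaw 1.8179057059582093
17.12 d 0.1333 Fpush 0.7 Fz -1.5 tau [-0.132  0.014  0.002] yaw 1.817848656895378
```

```bash
for i in 1 2 3; do python3 -m inch '[[0.015,0,0,0,0,0],[0,0,0,0,0,0]]'>/dev/null; python3 f.py; done
```

```text
17.38 d 0.133 Fpush 1.28 Fz 0.5 tau [-0.564 -0.016  0.047] yaw 1.8176342762632007
17.62 d 0.1328 Fpush 4.83 Fz 1.7 tau [-1.293 -0.161 -0.015] yaw 1.8172271704554457
17.88 d 0.1327 Fpush 6.45 Fz 1.6 tau [-1.609 -0.176  0.013] yaw 1.8167951668851796
```

```bash
python3 -m inch '[[-0.006,0,0,0,0,0],[0,0,0,0,0,0],[0,0,0,0,0,0]]'>/dev/null; python3 f.py;  python3 -m inch '[[0,0,0,0,0,0],[0,0,0,0,0,0],[0,0,0,0,0,0]]'>/dev/null; python3 f.py
```

```text
18.25 d 0.1328 Fpush 5.67 Fz 1.2 tau [-1.494 -0.152  0.039] yaw 1.8170036821247386
18.62 d 0.1328 Fpush 5.25 Fz 1.1 tau [-1.451 -0.181  0.042] yaw 1.8169307027361032
```

```bash
python3 -m inch '[[0,0,0,0,0,0],[0,0,0,0,0,0],[0,0,0,0,0,0]]'>/dev/null; python3 f.py;  python3 -m inch '[[-0.001,0,0,0,0,0],[0,0,0,0,0,0],[0,0,0,0,0,0]]'>/dev/null; python3 f.py
python3 -c "
from h import *
p,d=save('wrist','pics/w8.png')
for c in(255,335,385):print(c,[(r,p[r,c].tolist()) for r in range(10,112,4)])"
```

```text
19.0 d 0.1328 Fpush 5.96 Fz 0.7 tau [-1.438 -0.187  0.086] yaw 1.8169118875760952
19.38 d 0.1328 Fpush 5.01 Fz 1.5 tau [-1.453 -0.136  0.021] yaw 1.8169292364755598
255 [(10, [88, 57, 37]), (14, [84, 53, 33]), (18, [38, 28, 22]), (22, [63, 23, 19]), (26, [101, 14, 14]), (30, [130, 34, 25]), (34, [160, 32, 24]), (38, [159, 36, 21]), (42, [146, 28, 26]), (46, [59, 18, 17]), (50, [138, 107, 68]), (54, [143, 112, 73]), (58, [198, 169, 107]), (62, [203, 172, 111]), (66, [204, 176, 10]), (70, [208, 178, 17]), (74, [205, 174, 10]), (78, [205, 169, 10]), (82, [200, 158, 10]), (86, [51, 90, 67]), (90, [67, 120, 93]), (94, [68, 116, 89]), (98, [68, 118, 91]), (102, [39, 56, 41]), (106, [145, 114, 74]), (110, [85, 83, 97])]
335 [(10, [86, 54, 32]), (14, [86, 53, 31]), (18, [31, 15, 16]), (22, [81, 25, 18]), (26, [104, 28, 27]), (30, [163, 28, 16]), (34, [165, 35, 30]), (38, [162, 30, 20]), (42, [140, 35, 25]), (46, [50, 100, 164]), (50, [52, 102, 164]), (54, [48, 98, 160]), (58, [54, 100, 161]), (62, [50, 86, 135]), (66, [204, 180, 10]), (70, [206, 179, 10]), (74, [208, 177, 16]), (78, [205, 171, 10]), (82, [195, 146, 10]), (86, [55, 94, 73]), (90, [70, 123, 94]), (94, [72, 124, 95]), (98, [68, 119, 90]), (102, [150, 84, 31]), (106, [208, 114, 16]), (110, [124, 90, 97])]
385 [(10, [91, 56, 39]), (14, [87, 53, 34]), (18, [34, 23, 21]), (22, [76, 15, 10]), (26, [127, 31, 28]), (30, [167, 34, 20]), (34, [165, 34, 30]), (38, [168, 36, 34]), (42, [142, 34, 32]), (46, [52, 97, 159]), (50, [53, 101, 163]), (54, [57, 100, 164]), (58, [52, 100, 159]), (62, [42, 80, 130]), (66, [48, 47, 56]), (70, [129, 102, 67]), (74, [129, 100, 62]), (78, [191, 150, 93]), (82, [207, 159, 101]), (86, [207, 162, 103]), (90, [208, 162, 103]), (94, [205, 157, 98]), (98, [206, 160, 100]), (102, [201, 119, 51]), (106, [204, 113, 17]), (110, [98, 82, 106])]
```

The row is tight and I held it for over 1 s at about 5 N. Next I'll back off gently and lift.

```bash
python3 -m inch '[[-0.02,0,0,0,0,0],[-0.03,0,0,0,0,0],[-0.1,0,0,0,0,0],[-0.3,0,0,0,0,0],[-0.3,0,-0.1,0,0,0],[0,0,-0.5,0,0,0],[0,0,-0.7,0,0,0],[0,0,-0.8,0,0,0],[0,0,-0.6,0,0,0],[0,0,-0.2,0,0,0],[0,0,0,0,0,0]]'
python3 - <<'E'
from h import *
save('wrist','pics/w9.png')
plan((.5123,-.2926,.150),.803,12)
E
```

```text
time: 20.8
position: [0.5418, 0.0982, 0.1624]
eef_rot: [0.615, 0.789, 0.0, 0.0]
wrist_force: [0.3, -0.0, -0.7]
gripper_width: 0.21
grasp_force: 30.0
[-0.775, -0.258, 0.025, -0.0, 0.0, 0.085], [-0.794, -0.192, 0.025, -0.0, 0.0, 0.085], [-0.807, -0.124, 0.025, -0.0, 0.0, 0.085], [-0.815, -0.055, 0.025, -0.0, 0.0, 0.085], [-0.816, 0.014, 0.025, -0.0, 0.0, 0.085], [-0.812, 0.083, 0.025, -0.0, 0.0, 0.085], [-0.803, 0.151, 0.025, -0.0, 0.0, 0.085], [-0.787, 0.218, 0.025, -0.0, 0.0, 0.085], [-0.766, 0.284, 0.025, -0.0, 0.0, 0.085], [-0.739, 0.348, 0.025, -0.0, 0.0, 0.085], [-0.707, 0.409, 0.025, -0.0, 0.0, 0.085], [-0.67, 0.467, 0.025, -0.0, 0.0, 0.085],
```

View pics/w9.png

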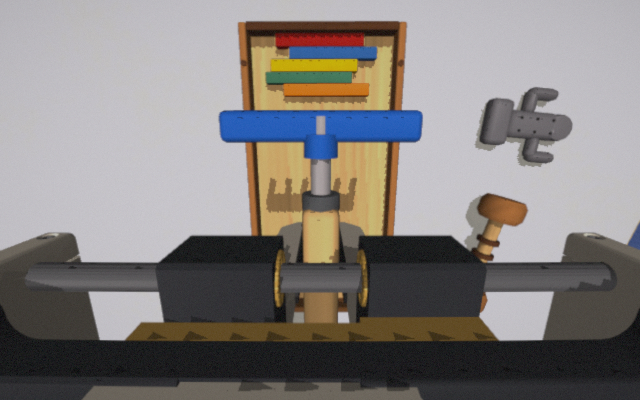

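The five rods lie flat, parallel and tight along the rail, at rows 40–90. The rake sits unchanged in the grip. I'll return it to the stand.

```bash
python3 -m inch '[[-0.77,-0.26,0.02,0,0,0.085],[-0.79,-0.19,0.02,0,0,0.085],[-0.81,-0.12,0.02,0,0,0.085],[-0.81,-0.05,0.02,0,0,0.085],[-0.82,0.01,0.02,0,0,0.085],[-0.81,0.08,0.02,0,0,0.085],[-0.8,0.15,0.02,0,0,0.085],[-0.79,0.22,0.02,0,0,0.085],[-0.77,0.28,0.02,0,0,0.085],[-0.74,0.35,0.02,0,0,0.085],[-0.71,0.41,0.02,0,0,0.085],[-0.67,0.47,0.02,0,0,0.085]]'; python3 -m inch '[[0,0,0,0,0,0],[0,0,0,0,0,0]]'>/dev/null;python3 - <<'E'
from h import *
print(sense()['position'],sense()['wrist_force']);plan((.5123,-.2926,.0455),.803,6)
save('wrist','pics/w10.png')
z=np.load('pics/w10.npz');p=z['p'];hsv=cv2.cvtColor(p,cv2.COLOR_RGB2HSV)
m=((hsv[...,0]>100)&(hsv[...,0]<125)&(hsv[...,1]>150)&(hsv[...,2]>50))
for n in('w3','w10'):
    p=np.load(f'pics/{n}.npz')['p'];hsv=cv2.cvtColor(p,cv2.COLOR_RGB2HSV)
    m=((hsv[...,0]>100)&(hsv[...,0]<125)&(hsv[...,1]>150)&(hsv[...,2]>50));m[:105]=0;m[160:]=0;m[:,:210]=0;m[:,430:]=0
    cc=[(np.nonzero(m[:,c])[0].min(),np.nonzero(m[:,c])[0].max()) for c in(230,260,380,410)];print(n,cc,np.nonzero(m[125])[0][[0,-1]])
E
```

```text
time: 22.35
position: [0.5109, -0.2932, 0.1513]
eef_rot: [0.922, 0.387, -0.001, -0.001]
wrist_force: [-0.0, 1.1, -1.5]
gripper_width: 0.21
grasp_force: 30.0
[ 0.51117804 -0.29160926  0.15156779] [-0.74600971  1.40413779 -1.07091736]
[0.001, 0.007, 0.442, -0.0, 0.0, -0.001], [0.0, 0.007, 0.442, -0.0, 0.0, -0.001], [0.0, 0.007, 0.442, -0.0, 0.0, -0.001], [0.0, 0.007, 0.442, -0.0, 0.0, -0.001], [0.0, 0.007, 0.442, -0.0, 0.0, -0.001], [0.0, 0.006, 0.442, -0.0, 0.0, -0.001], 
w3 [(np.int64(111), np.int64(140)), (np.int64(111), np.int64(140)), (np.int64(111), np.int64(140)), (np.int64(111), np.int64(140))] [220 420]
w10 [(np.int64(111), np.int64(141)), (np.int64(111), np.int64(140)), (np.int64(111), np.int64(140)), (np.int64(111), np.int64(140))] [220 420]
```

```bash
python3 -m inch '[[0,0.04,0.5,0,0,-0.006],[0,0,0.6,0,0,0],[0,0,0.6,0,0,0],[0,0,0.5,0,0,0],[0,0,0.25,0,0,0],[0,0,0.1,0,0,0],[0,0,0,0,0,0],[0,0,0,0,0,0]]'; python3 f.py; python3 -m inch '[[0,0,0.03,0,0,0],[0,0,0,0,0,0]]'; python3 f.py
```

```text
time: 23.65
position: [0.5131, -0.2935, 0.0513]
eef_rot: [0.92, 0.391, 0.0, 0.0]
wrist_force: [0.3, -0.4, -0.9]
gripper_width: 0.21
grasp_force: 30.0
23.65 d 0.5351 Fpush 0.44 Fz -0.9 tau [-0.068  0.104 -0.005] yaw 0.8039858760371223
time: 23.9
position: [0.5129, -0.2934, 0.0496]
eef_rot: [0.92, 0.391, 0.0, 0.0]
wrist_force: [0.0, 0.0, -0.6]
gripper_width: 0.211
grasp_force: 30.0
23.9 d 0.535 Fpush -0.03 Fz -0.6 tau [-0.074  0.085  0.029] yaw 0.8038672091878287
```

```bash
python3 -m inch '[[0,-0.025,0.04,0,0,0],[0,0,0.04,0,0,0],[0,0,0.02,0,0,0],[0,0,0,0,0,0]]'; python3 f.py; python3 -m inch '[[0,0,0.012,0,0,0],[0,0,0,0,0,0]]'|grep pos; python3 f.py
```

```text
time: 24.4
position: [0.512, -0.2927, 0.0454]
eef_rot: [0.92, 0.391, -0.0, -0.0]
wrist_force: [0.7, -0.0, -1.7]
gripper_width: 0.213
grasp_force: 30.0
24.4 d 0.5341 Fpush 0.17 Fz -1.7 tau [-0.029  0.117 -0.04 ] yaw 0.8037691474307854
position: [0.5121, -0.2928, 0.045]
24.65 d 0.5341 Fpush -1.04 Fz 1.1 tau [0.    0.154 0.05 ] yaw 0.8037300630198713
```

Contact is felt (Fz has changed sign), so I'll release and rise straight up.

```bash
python3 -m inch '[[0,0,0,0,0,0],[0,0,0,0,0,0],[0,0,0,0,0,0],[0,0,0,0,0,0],[0,0,0,0,0,0],[0,0,0,0,0,0],[0,0,0,0,0,0]]' -1; python3 -m inch '[[0,0,-0.1,0,0,0],[0,0,-0.4,0,0,0],[0,0,-0.6,0,0,0],[0,0,-0.6,0,0,0],[0,0,-0.6,0,0,0],[0,0,-0.34,0,0,0],[0,0,0,0,0,0],[0,0,0,0,0,0]]'
python3 - <<'E'
from h import *
save('wrist','pics/w11.png')
for n in('w2','w11'):
    z=np.load(f'pics/{n}.npz');p=z['p'];hsv=cv2.cvtColor(p,cv2.COLOR_RGB2HSV)
    m=((hsv[...,0]>100)&(hsv[...,0]<125)&(hsv[...,1]>150)&(hsv[...,2]>50));m[:105]=0;m[150:]=0;m[:,:250]=0;m[:,400:]=0
    q=[]
    for c in(280,300,350,370):
        r=np.nonzero(m[:,c])[0];q.append((c,(r.min()+r.max())/2))
    P=ray(z,q,.062);e=P[3]-P[0];k=np.nonzero(m[123])[0]
    print(n,P.mean(0),np.arctan2(e[1],e[0])+np.pi/2,ray(z,[(k.min(),123),(k.max(),123)],.062).mean(0), ray(z,[(np.argmax(np.abs(np.diff(p[200,305:323].astype(int).sum(1))))+305,200),(np.argmax(np.abs(np.diff(p[200,325:342].astype(int).sum(1))))+325,200)],.075).mean(0))
E
```

```text
time: 25.52
position: [0.5121, -0.2927, 0.0449]
eef_rot: [0.92, 0.391, -0.0, 0.0]
wrist_force: [0.2, 0.5, -0.1]
gripper_width: 0.918
grasp_force: 0.0
time: 26.52
position: [0.5119, -0.2923, 0.1501]
eef_rot: [0.92, 0.391, -0.0, -0.0]
wrist_force: [0.1, 0.7, -1.2]
gripper_width: 0.997
grasp_force: 0.0
w2 [ 0.56177718 -0.24349302  0.062     ] 0.7987619922983245 [ 0.5613888  -0.24067369  0.062     ] [ 0.51433597 -0.2890873   0.075     ]
w11 [ 0.56153563 -0.24560382  0.062     ] 0.8046178604685278 [ 0.56136592 -0.24062489  0.062     ] [ 0.51443015 -0.2888014   0.075     ]
```

The rake is back within a millimetre of its first pose, nothing is touched, and the arm is clear.

```bash
python3 -c "
from h import *
print(finish_job())"
```

```text
the job is handed in; nothing more can be done
None
```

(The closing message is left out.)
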